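Slide the shorting collar round the bent discharge rod and close its contact

TASK

Make the test stand safe: take the brass shorting collar near the start of the bent copper rod and slide it along the rod, round both hand-made bends, feeling your way so that it never binds hard on the rod. Then push the blue contact sleeve along with it, gently, until the sleeve's gap to the far brass terminal is fully closed, and let go, leaving the collar up against the sleeve. Keep the fingers off the rod, sleeve and terminals, and leave the other things on the bench where they are.

Things in the scene. Friction and masses are not known exactly. Their poses are not given: they have to be found in the camera images.
- rod: Fixed, unyielding test stand: a level copper rod, 8 mm in diameter, axis 120 mm above the bench, held at its ends by two white ribbed insulators (40 mm across). Origin on the bench under the start insulator's axis; x along the first leg, z up. First leg: straight 100 mm along x, true. Then a left bend (towards y), the middle leg (leg2), a right bend, the last leg (leg3) to the far terminal (clamp).
- rod_start (a point): Point on the rod axis above that origin, axes the same, centre of the start's brass clamp block (24 mm along the rod, 30 wide, 30 high; the far terminal's block is alike, with a steel cap nut whose top is 25 mm above the rod axis). Only these two blocks, the sleeve and the collar are on the rod.
- bend1 (a point): Point on the rod axis at the end of the first bend's arc (an arc to the left, 50 degrees, radius 25 mm to the rod axis), where the middle leg starts: 110 mm straight, then an arc to the right, 50 degrees, radius 25 mm, then the straight last leg, with the far terminal's centre 125 to 155 mm on. Axes as rod.
- collar_center (a point): Centre of the loose brass shorting collar with a red band: a plain ring, 34 mm outside, bore 14 mm, 18 mm long, about 0.11 kg, threaded on the rod, 35 to 60 mm along the first leg; x along its bore. It hangs with its centre 3 mm below the rod axis; lifted 3 mm it has that play all round. Grip it from above across its width, a finger each side of the rod.
- collar: The same collar (origin at its centre, x along the bore). The rod was bent by hand: at the end of each bend's arc its direction is up to 14 degrees (0.24 rad) off the nominal 50 degrees, so the middle leg's end may lie 30 mm, the last leg's end over 60 mm, to the side of nominal. It must never meet the rod with more than 15 N, nor the sleeve with more than 18 N.
- terminal (a point): Centre of the far terminal's clamp block, on the rod axis. Its orientation tells nothing. With the contact closed and the collar up against the sleeve, the collar's centre is 41 mm from this point.
- sleeve (a joint): The blue contact sleeve (26 mm in diameter, 20 mm long, with a silver band) on the last leg, before the far terminal: its slide towards the terminal in m; 0.020 is fully home against the block (gap closed), it starts at 0 to 0.006. It slides with about 4 N of friction, stays where it is left, and stops at a firm buffer. Its near face is 52 mm minus this value from the terminal's centre.
- screwdriver_mid (a point): Bystander: screwdriver with a red handle, 170 mm long, lying on the bench.
- jar_mid (a point): Bystander: amber jar with a black cap, 48 mm across, 58 high.
- can_mid (a point): Bystander: aluminium capacitor can, 44 mm across, 60 high.
- tape_mid (a point): Bystander: green ring-shaped former, 80 mm across, 24 high.
- standoff_mid (a point): Bystander: white ceramic standoff, 34 mm across, 50 high, on the bench beside the rod.
- meter_mid (a point): Bystander: grey hand meter, 130 x 70 x 32 mm.
- washer_mid (a point): Bystander: flat brass washer, 42 mm across, 6 thick, on the bench beside the rod.
Mind the look-alikes: they are no part of the job. Leave any white look-alike of the collar alone. What is shaped like the rod but pink is not meant.

How it is judged:
On the way, in this order (a step that is already met when the one before it is completed fails the run):
1. the collar is past the first bend, on the middle leg (y of collar_center in the frame of rod above 0.03 m and x of collar_center in the frame of rod above 0.13 m), for 0.1 s.
2. the collar is past the second bend, on the last leg (distance between collar_center and terminal below 0.1 m), for 0.1 s.
3. the sleeve is pushed home with the collar against it (value of joint sleeve above 0.0175 m and distance between collar_center and terminal below 0.046 m), for 0.1 s.
At the end, for the whole second after the job is handed in: The contact sleeve is home to within 2.5 mm (joint above 0.0175 m), the collar hangs at rest on the rod within about 4 mm of the sleeve (its centre less than 46 mm from the terminal's centre), and the collar is released (all of step 3 and linear speed of collar below 0.02 m/s); the robot touches nothing.
It fails at once if the collar is forced against the rod with more than 15 N, or against the sleeve or far terminal with more than 18 N (contact force between collar and rod above 15 N or contact force between collar and leg2 above 15 N or contact force between collar and leg3 above 15 N or contact force between collar and clamp above 18 N).
It fails at once if the rod, sleeve or terminals are pressed with the fingers or gripper (more than 8 N) (contact force between the arm and rod above 8 N or contact force between the arm and leg2 above 8 N or contact force between the arm and leg3 above 8 N or contact force between the arm and clamp above 8 N).
It fails at once if a bystander is moved by more than 30 mm (distance of any of screwdriver_mid, jar_mid, can_mid, tape_mid, standoff_mid, meter_mid, washer_mid from where it was at the start of the episode above 0.03 m).
It also fails if it takes over 56 s, if anything falls off the work surface, if the arm or the gripper's body presses on something with over 40 N, if the wrist force passes 120 N, or if a joint passes its speed limit or range.

ROBOT

A 7-joint arm with a two-finger parallel gripper is mounted at the origin on the work surface. World frame = base frame: x ahead of the robot, y to its left, z up, the work surface at z = 0. Lengths are in m, angles in rad, forces in N, time in s.
With the tool pointing down it reaches from about 0.4 to 0.85 m from the base axis. Payload 10.4 kg.
Tool frame: the origin (TCP) lies between the finger pads; the fingertips stand 17 mm ahead of it and the grasp point (between the pads) lies 2 mm behind it; x points along the fingers, y is the direction in which the jaws open and shut, and the axes are right-handed (so a half turn about x gives the same grasp; the last joint's range is limited). The gripper opens to 87 mm and grips with 3 to 60 N. Pads are 19 mm wide; open, the fingers measure 117 mm over their backs; the gripper's body (75 mm by 190 mm) begins 51 mm behind the grasp point.
Start: joints at [-0.023, 0.332, -0.065, 1.46, 0.022, 1.35, -0.088], TCP at [0.625, 0, 0.24] pointing down, gripper open.
Joint ranges: [-2.6, 2.6], [-0.5, 2.12], [-1.47, 1.34], [0.16, 2.42], [-1.27, 4.41], [0.06, 2.06], [-2.6, 2.6]. Speed limits (rad/s): [2.22, 2.22, 2.79, 2.79, 3.14, 3.14, 3.14].

INTERFACE

Orientations are given as a unit quaternion [x, y, z, w].
In Python, from bench import r, optics, close_job gives the robot as it stands.
- The arm moves only by the shell command python3 -m inch 'ROWS' [OPENING] [FORCE]. ROWS is JSON, a list of rows, each an object with "translation": the shift along the tool's x, y, z in cm, a list of three; "spin": the turn about the tool's x in degrees. In form: [{"translation": [tx, ty, tz], "spin": spin}, ...]. A call has 1 to 20 rows; each row shifts and turns the pose as measured when the row begins, along the tool's axes as they then stand; what a row does not reach is not made up. A row lasts 1/8 s, in which the tool goes at most 62.5 mm and 10.7 degrees, less where a joint would pass 70% of its speed; a pose out of reach is approached as far as the arm can. A call is refused whole if a number of a shift passes 6.25 or a number of a turn 10.7, either way. A call with a gripper value outside its range is refused whole. OPENING is the closure, from 0 (fully open) to 1 (shut), set as the call begins (- or left out, the last holds). The fingers move at their own pace and stop on an object; FORCE is the grip in N (left out, the last holds). Time passes only in rows, so rows that do not move let the fingers close. It gives the time, the measured TCP pose, the force and the opening at its end, in the units of the state.
- r.read_state(): the state, without advancing time (a new reading comes with each control period).
- optics.camera(name): name is "scene" or "side" or "wrist"; returns the picture (384x512x3 uint8, red, green, blue); there is no depth.
- optics.camera_model(name): a dict with "camera_matrix" (3x3 intrinsics, pixels), "dist" ([k1, k2, p1, p2, k3] as OpenCV has them; the pictures are not rectified), "world_from_camera" (4x4, takes a point from camera to world coordinates); the wrist camera has in their place "tool_from_camera" (4x4, takes a point from camera to tool coordinates, whose origin is the TCP and whose axes are the tool frame's). Camera axes: x right, y down, z forward; pixel columns grow to the right and rows downward; lengths in m; the calibration is good to about 2 mm. A picture is of the moment at which its call begins: read the wrist's pose just before it. camera_model takes no time and is no camera call.
- close_job(): hands the job in, once; it reports no verdict.
The state is a dict: "time": time; "joint_positions": joint angles; "joint_vel": joint speeds; "joint_torque": joint torques, N m; "ee_pos": TCP position; "eef_rot": TCP orientation; "ft_force": force on the tool from outside, world axes, zero at the start; "torque": the same for the moment, N m; "width": finger opening in m.
Only numpy, scipy, OpenCV 4.12 (cv2) and the standard library are available. Lean on these libraries where they do the work, as an engineer would, in place of code of your own. Each camera call takes 0.05 s, during which the arm holds its last target.

## Working session

There is one attempt and no reset: what is moved stays moved. The work goes in short steps, Python scripts to look and compute and a shell command to move; the robot and the scene stay as the last step left them, time stands still between calls to the robot, and variables do not carry over. Pictures are saved under pics/ and viewed, and the job is handed in when it is done.

```bash
ls; mkdir -p pics
python3 - <<'E'
from bench import r, optics
import cv2,numpy as np
np.set_printoptions(precision=4,suppress=True)
s=r.read_state();print(s)
for n in ["scene","side","wrist"]:
    im=optics.camera(n);cv2.imwrite(f"pics/{n}0.png",im[:,:,::-1]);m=optics.camera_model(n);print(n,m)
E
```

```text
pics
{'time': 0.0, 'joint_positions': array([-0.0226,  0.3329, -0.0647,  1.4609,  0.0216,  1.3499, -0.0885]), 'joint_vel': array([-0.0015,  0.0003,  0.0008, -0.0002,  0.0013, -0.0011, -0.0014]), 'joint_torque': array([ -0.0001, -62.3246,   0.0244, -38.9891,  -0.0614,   0.0398,
         0.0002]), 'ee_pos': array([ 0.6246, -0.    ,  0.2388]), 'eef_rot': array([-0.4996, -0.5003,  0.5004, -0.4997]), 'ft_force': array([-0.2196,  0.304 ,  0.156 ]), 'torque': array([ 0.0698, -0.0211,  0.0676]), 'width': 0.08726958754579549}
scene {'camera_matrix': array([[449.9051,   0.    , 257.6716],
       [  0.    , 449.9051, 180.3875],
       [  0.    ,   0.    ,   1.    ]]), 'dist': array([-0.0535,  0.    ,  0.    ,  0.    ,  0.    ]), 'world_from_camera': array([[ 0.8602,  0.3801, -0.34  ,  0.8986],
       [ 0.5099, -0.6348,  0.5805, -0.6195],
       [ 0.0048, -0.6727, -0.7399,  0.8991],
       [ 0.    ,  0.    ,  0.    ,  1.    ]])}
side {'camera_matrix': array([[390.269 ,   0.    , 257.1427],
       [  0.    , 390.269 , 191.2202],
       [  0.    ,   0.    ,   1.    ]]), 'dist': array([-0.1363,  0.    ,  0.    ,  0.    ,  0.    ]), 'world_from_camera': array([[-0.9701, -0.1361,  0.2011,  0.355 ],
       [-0.2428,  0.5234, -0.8168,  0.7353],
       [ 0.0059, -0.8411, -0.5408,  0.609 ],
       [ 0.    ,  0.    ,  0.    ,  1.    ]])}
wrist {'camera_matrix': array([[287.5261,   0.    , 257.2289],
       [  0.    , 287.5261, 196.3509],
       [  0.    ,   0.    ,   1.    ]]), 'dist': array([-0.0509,  0.    ,  0.    ,  0.    ,  0.    ]), 'tool_from_camera': array([[-0.0007, -0.2794,  0.9602, -0.1445],
       [ 1.    ,  0.0005,  0.0008,  0.0002],
       [-0.0007,  0.9602,  0.2794, -0.0764],
       [ 0.    ,  0.    ,  0.    ,  1.    ]])}
```

View pics/scene0.png

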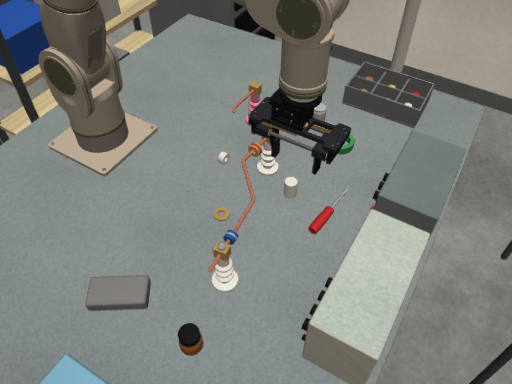

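View pics/side0.png

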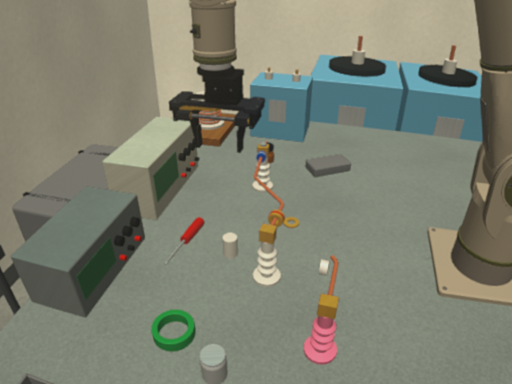

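View pics/wrist0.png

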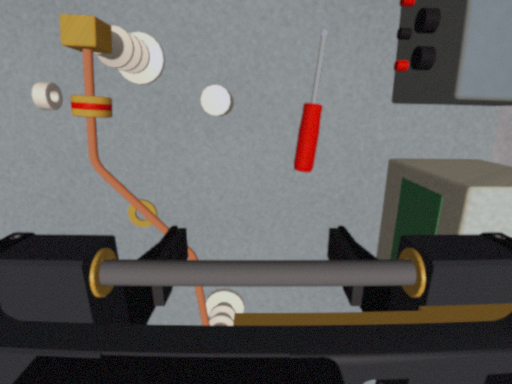

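The views show the rod with its start at upper left of the wrist picture: block (86,35), collar (91,105), bend 1 near (97,160), bend 2 near (190,255). The far end is partly hidden behind the gripper. In the scene view the collar is at (255,150), sleeve (231,237), far block (222,250). I'll measure these now.

```bash
cat > h.py <<'E'
import cv2,numpy as np
from scipy.spatial.transform import Rotation as R
from bench import r, optics
np.set_printoptions(precision=4,suppress=True)
def pose(s):
    T=np.eye(4);T[:3,:3]=R.from_quat(s['eef_rot']).as_matrix();T[:3,3]=s['ee_pos'];return T
def wfc(n,s=None):
    m=optics.camera_model(n)
    return m, (pose(s)@m['tool_from_camera'] if n=='wrist' else m['world_from_camera'])
def rays(n,px,s=None):
    m,W=wfc(n,s)
    u=cv2.undistortPoints(np.asarray(px,float).reshape(-1,1,2),m['camera_matrix'],m['dist']).reshape(-1,2)
    d=np.c_[u,np.ones(len(u))]@W[:3,:3].T
    return W[:3,3],d
def onz(n,px,z,s=None):
    o,d=rays(n,px,s); return o+d*((z-o[2])/d[:,2])[:,None]
def proj(n,P,s=None):
    m,W=wfc(n,s); V=np.linalg.inv(W)
    return cv2.projectPoints(np.asarray(P,float).reshape(-1,3),cv2.Rodrigues(V[:3,:3])[0],V[:3,3],m['camera_matrix'],m['dist'])[0].reshape(-1,2)
def shot(n,name):
    s=r.read_state(); im=optics.camera(n); cv2.imwrite(f'pics/{name}.png',im[:,:,::-1]); return s,im
E
python3 - <<'E'
from h import *
s=r.read_state();print(pose(s))
for n in['scene','side','wrist']:
    im=cv2.imread(f'pics/{n}0.png');hsv=cv2.cvtColor(im,cv2.COLOR_BGR2HSV)
    for q in {'scene':[(250,185),(245,210),(222,250),(231,237),(255,150)],'side':[(270,190),(267,232)],'wrist':[(91,140),(130,190),(86,35),(91,113),(91,105),(202,300)]}[n]: print(n,q,hsv[q[1],q[0]])
    cu=cv2.inRange(hsv,(5,110,90),(14,190,255))
    cv2.imwrite(f'pics/m_{n}.png',cu)
print(onz('wrist',[(86,35)],.135,s),onz('wrist',[(91,105),(97,160),(190,255)],.12,s))
print(onz('scene',[(255,150),(245,160),(252,199),(222,250),(231,237)],.12))
E
```

```text
[[-0.0011  1.      0.      0.6247]
 [-0.0001  0.     -1.     -0.    ]
 [-1.     -0.0011  0.0001  0.2389]
 [ 0.      0.      0.      1.    ]]
scene (250, 185) [  9 143 185]
scene (245, 210) [  8 100 158]
scene (222, 250) [ 19 105 143]
scene (231, 237) [110 187 166]
scene (255, 150) [ 16 147 109]
side (270, 190) [ 11 146 173]
side (267, 232) [ 20 172 148]
wrist (91, 140) [  9 141 179]
wrist (130, 190) [ 95  11 139]
wrist (86, 35) [ 22 164 174]
wrist (91, 113) [ 22 170 179]
wrist (91, 105) [  1 210 206]
wrist (202, 300) [ 11 159 176]
[[0.4882 0.1382 0.135 ]] [[ 0.4766  0.0845  0.12  ]
 [ 0.4751  0.035   0.12  ]
 [ 0.5565 -0.0627  0.12  ]]
[[ 0.4826  0.0765  0.12  ]
 [ 0.4798  0.0338  0.12  ]
 [ 0.5585 -0.0636  0.12  ]
 [ 0.5763 -0.212   0.12  ]
 [ 0.5745 -0.1753  0.12  ]]
```

Run:
```python
import cv2,numpy as np
a=[cv2.imread(f'pics/m_{n}.png') for n in('scene','wrist')]
b=cv2.imread('pics/scene0.png')[120:300,190:310]
cv2.imwrite('pics/mm.png',cv2.resize(np.hstack([a[1][:, :330]]),None,fx=1.5,fy=1.5))
cv2.imwrite('pics/zs.png',np.hstack([cv2.resize(b,None,fx=3,fy=3,interpolation=cv2.INTER_CUBIC),cv2.resize(a[0][120:300,190:310],None,fx=3,fy=3)]))
```

```text
(no output)
```

View pics/mm.png

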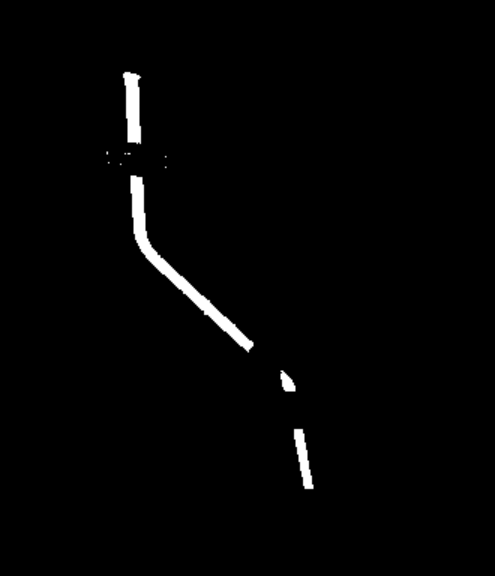

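View pics/zs.png

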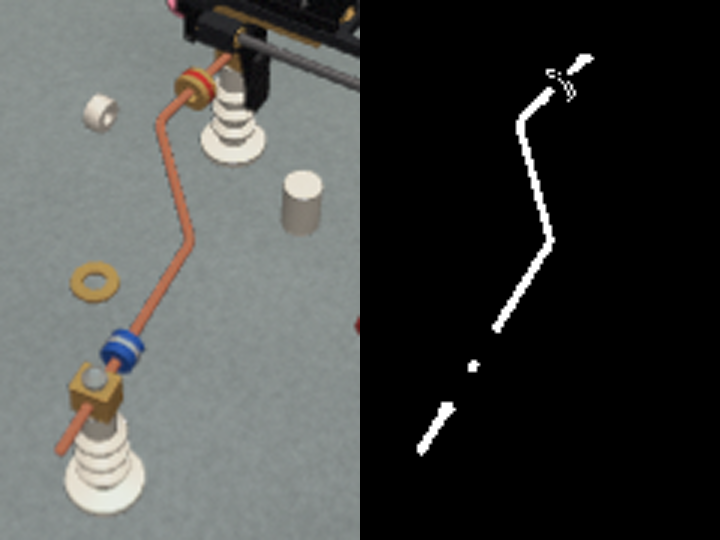

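The copper mask is clean, and the wrist and scene views agree to within about 5 mm. A quick look over the far half with the wrist camera is cheap, so I'll do that first.

```bash
python3 -m inch '[{"translation":[0,-1.2,5],"spin":0},{"translation":[0,-1.2,5],"spin":0},{"translation":[0,-1.2,5],"spin":0},{"translation":[0,-1.2,5],"spin":0},{"translation":[0,-1.2,5],"spin":0},{"translation":[0,0,0],"spin":0},{"translation":[0,0,0],"spin":0}]' 0
python3 - <<'E'
from h import *
import pickle
s,im=shot('wrist','w1');pickle.dump(s,open('s1.pkl','wb'))
s,im=shot('scene','sc1')
E
```

```text
time: 1.02
ee_pos: [0.5623, -0.2558, 0.2362]
eef_rot: [0.498, 0.502, -0.5, 0.499]
ft_force: [0.7, 0.2, -0.0]
width: 0.0873
```

View pics/w1.png

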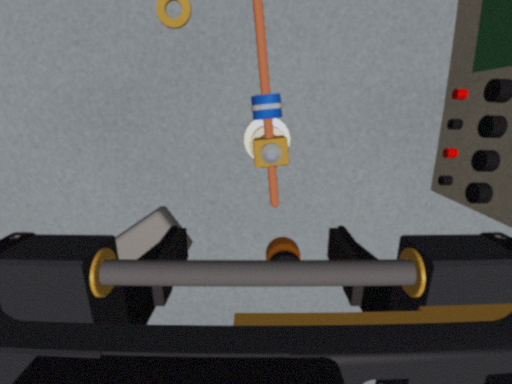

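View pics/sc1.png

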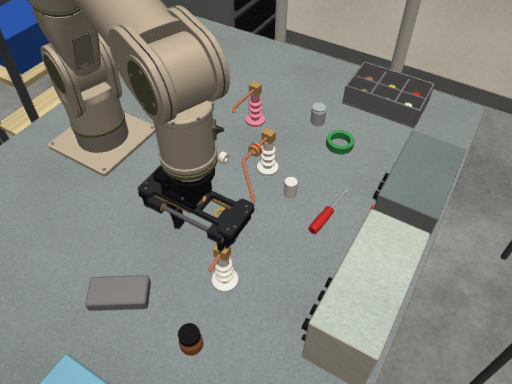

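The wrist picture shows the sleeve at (266,106), block (270,152), nut (271,153) and leg 3 running up to (258,0). Next is one view around bend 2.

```bash
python3 -m inch '[{"translation":[0,0,-5],"spin":0},{"translation":[0,0,-5],"spin":0},{"translation":[0,0,-2],"spin":0},{"translation":[0,0,0],"spin":0},{"translation":[0,0,0],"spin":0}]' 0
python3 - <<'E'
from h import *
import pickle
s,im=shot('wrist','w2');pickle.dump(s,open('s2.pkl','wb'))
E
python3 -m inch '[{"translation":[0,-1.5,-5],"spin":0},{"translation":[0,-1.5,-5],"spin":0},{"translation":[0,-1.5,-5],"spin":0},{"translation":[0,-1.5,-5],"spin":0},{"translation":[0,-1.2,-1],"spin":0},{"translation":[0,0,0],"spin":0},{"translation":[0,0,0],"spin":0}]' 0
python3 - <<'E'
from h import *
import pickle
s,im=shot('wrist','w3');pickle.dump(s,open('s3.pkl','wb'))
E
```

```text
time: 1.75
ee_pos: [0.5628, -0.1277, 0.2363]
eef_rot: [0.497, 0.504, -0.498, 0.501]
ft_force: [-0.2, -0.6, 0.3]
width: 0.0872
time: 2.68
ee_pos: [0.4895, 0.0778, 0.2364]
eef_rot: [-0.5, -0.5, 0.502, -0.498]
ft_force: [0.4, -0.5, 0.9]
width: 0.0868
```

View pics/w2.png

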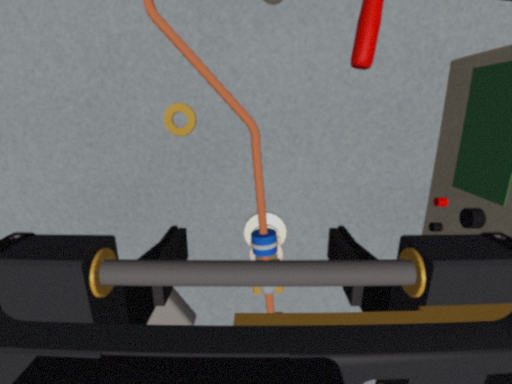

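View pics/w3.png

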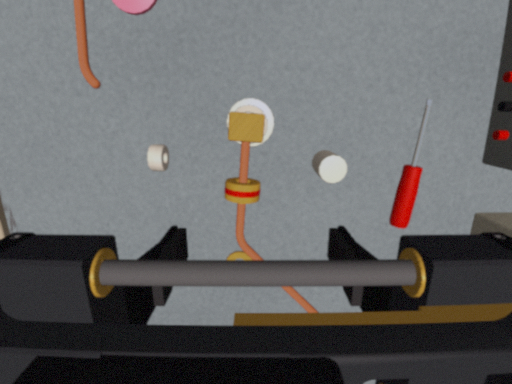

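w2 shows bend 1 at (150,5), bend 2 at (252,128) and the sleeve at (264,243). w3 shows the start block (246,127), the collar (242,191) and bend 1 at (241,240). Now I'll extract centre lines on the z=0.12 plane and fit lines.

```bash
cat > meas.py <<'E'
from h import *
import pickle
s0=dict(ee_pos=np.array([0.6246,0,0.2388]),eef_rot=np.array([-0.4996,-0.5003,0.5004,-0.4997]))
S={'w1':pickle.load(open('s1.pkl','rb')),'w2':pickle.load(open('s2.pkl','rb')),'w3':pickle.load(open('s3.pkl','rb')),'wrist0':s0}
def mask(im): return cv2.inRange(cv2.cvtColor(im,cv2.COLOR_BGR2HSV),(5,100,80),(14,200,255))
def rowmid(im,r0,r1,c0,c1):
    m=mask(im);out=[]
    for v in range(r0,r1):
        c=np.where(m[v,c0:c1])[0]
        if len(c)>3: out.append((c.mean()+c0,v))
    return np.array(out)
def seg(name,r0,r1,c0,c1,lab):
    p=rowmid(cv2.imread(f'pics/{name}.png'),r0,r1,c0,c1)
    w=onz('wrist',p,.12,S[name])[:,:2]
    vx,vy,x0,y0=cv2.fitLine(w.astype(np.float32),cv2.DIST_HUBER,0,.001,.001).ravel()
    if vy>0: vx,vy=-vx,-vy
    n=np.array([-vy,vx]);res=(w-[x0,y0])@n
    print(lab,name,'heading deg (from -y toward +x)',np.degrees(np.arctan2(vx,-vy)).round(2),'pt',x0,y0,'rms',res.std(),'y range',w[:,1].min(),w[:,1].max())
    return np.array([x0,y0]),np.array([vx,vy])
def inter(a,b):
    t=np.linalg.solve(np.c_[a[1],-b[1]],b[0]-a[0]); return a[0]+t[0]*a[1]
if __name__=='__main__':
    a0=seg('wrist0',52,92,70,110,'leg1');a0b=seg('wrist0',120,148,70,110,'leg1b');b0=seg('wrist0',175,225,90,180,'leg2');c0=seg('wrist0',288,322,180,220,'leg3')
    a3=seg('w3',145,178,225,265,'leg1');a3b=seg('w3',205,230,225,265,'leg1b')
    b2=seg('w2',25,105,150,250,'leg2');c2=seg('w2',150,225,235,285,'leg3')
    c1=seg('w1',2,90,240,285,'leg3');c1b=seg('w1',172,200,255,290,'leg3tail')
    print('X1',inter(a0,b0),inter(a3,b2),'X2',inter(b2,c2),inter(b0,c0))
    for nm,px,z in [('w1',(266,106),.12),('w1',(270,152),.135),('w1',(271,153),.145),('w3',(246,127),.135),('w3',(242,191),.13),('wrist0',(91,105),.13)]:
        print(nm,px,onz('wrist',[px],z,S[nm])[0])
E
python3 meas.py
```

```text
leg1 wrist0 heading deg (from -y toward +x) -4.75 pt 0.4776038 0.10973083 rms 0.00023716628287209575 y range 0.09639824413255263 0.1283822626856099
leg1b wrist0 heading deg (from -y toward +x) -5.14 pt 0.47294396 0.05578228 rms 0.00015172914709198345 y range 0.04713948687842358 0.0714378972939272
leg2 wrist0 heading deg (from -y toward +x) 42.9 pt 0.50419325 -0.0037442439 rms 0.00020284337473245448 y range -0.028824320442704415 0.020655543732218874
leg3 wrist0 heading deg (from -y toward +x) 5.67 pt 0.56480336 -0.12242394 rms 0.0002404214283033032 y range -0.1439395147556681 -0.10152312305443187
leg1 w3 heading deg (from -y toward +x) -4.26 pt 0.4776551 0.11409968 rms 0.00027037903214425856 y range 0.09687246783401122 0.1262996140544785
leg1b w3 heading deg (from -y toward +x) -4.67 pt 0.47297466 0.05776978 rms 0.00014782367908088758 y range 0.04492083961357708 0.0695955820134643
leg2 w2 heading deg (from -y toward +x) 42.92 pt 0.511734 -0.011985408 rms 0.00013080973164866056 y range -0.043744914123879146 0.018955120464906522
leg3 w2 heading deg (from -y toward +x) 5.61 pt 0.5644185 -0.11833989 rms 0.00020410310780057854 y range -0.15493990485650475 -0.08344711072495209
leg3 w1 heading deg (from -y toward +x) 5.6 pt 0.56496775 -0.1250311 rms 0.00018082249193316561 y range -0.15923105700117768 -0.09199130373373399
leg3tail w1 heading deg (from -y toward +x) 5.79 pt 0.57682157 -0.24455158 rms 0.0001623403029157275 y range -0.25764599794382986 -0.23167812456292391
X1 [0.4711 0.0318] [0.4715 0.0313] X2 [ 0.559  -0.0628] [ 0.5589 -0.0626]
w1 (266, 106) [ 0.5696 -0.1733  0.12  ]
w1 (270, 152) [ 0.573  -0.2113  0.135 ]
w1 (271, 153) [ 0.5734 -0.2109  0.145 ]
w3 (246, 127) [0.4805 0.1428 0.135 ]
w3 (242, 191) [0.4759 0.0861 0.13  ]
wrist0 (91, 105) [0.4822 0.0842 0.13  ]
```

Views agree to about 0.5 mm:

| Item | Heading / position |
|---|---|
| Leg 1 | −4.8° |
| Leg 2 | 42.9° |
| Leg 3 | 5.65° |
| Corner 1 | (0.4713, 0.0315) |
| Corner 2 | (0.559, −0.0627) |

The lengths fit the figures given: the nut to corner 2 is about 150 mm, and the block-to-bend distance is right. Now to the collar.

```bash
python3 -m inch '[{"translation":[3,-1.4,-0.7],"spin":4.8},{"translation":[4,0,0],"spin":0},{"translation":[2,0,0],"spin":0},{"translation":[0,0,0],"spin":0}]' 0 8
cat > path.py <<'E'
from h import *
# path: leg1 line, corner X1, X2, arcs R 25
h1,h2,h3=[np.radians(a) for a in(-4.8,42.9,5.65)]
d=lambda h:np.array([np.sin(h),-np.cos(h)])
X1=np.array([.4713,.0315]);X2=np.array([.5590,-.0627]);Rr=.025
t1=Rr*np.tan((h2-h1)/2);t2=Rr*np.tan((h2-h3)/2)
def build():
    P=[];H=[]
    for u in np.arange(-.1,-t1,.001): P.append(X1+u*d(h1));H.append(h1)
    n=24
    c=X1-t1*d(h1)+Rr*np.array([np.cos(h1),np.sin(h1)])
    for a in np.linspace(h1,h2,n): P.append(c-Rr*np.array([np.cos(a),np.sin(a)]));H.append(a)
    L=np.linalg.norm(X2-X1)-t1-t2
    for u in np.arange(.001,L,.001): P.append(X1+(t1+u)*d(h2));H.append(h2)
    c=X2-t2*d(h2)-Rr*np.array([np.cos(h2),np.sin(h2)])
    for a in np.linspace(h2,h3,n): P.append(c+Rr*np.array([np.cos(a),np.sin(a)]));H.append(a)
    for u in np.arange(.001,.17,.001): P.append(X2+(t2+u)*d(h3));H.append(h3)
    P=np.array(P);H=np.array(H);s=np.r_[0,np.cumsum(np.linalg.norm(np.diff(P,axis=0),axis=1))]
    return s,P,H,L
S_,P_,H_,L_=build()
if __name__=='__main__':
    import sys
    st=r.read_state();p=st['ee_pos'];T=pose(st)
    tz=T[:3,2];h=np.arctan2(tz[0],-tz[1])
    i=np.argmin(np.linalg.norm(P_-p[:2],axis=1));s=S_[i];n=np.array([np.cos(H_[i]),np.sin(H_[i])])
    print('t',round(st['time'],2),'s mm',round(s*1e3,1),'lat mm',((p[:2]-P_[i])@n*1e3).round(2),'z',p[2].round(4),'head',np.degrees(h).round(2),'want',np.degrees(H_[i]).round(2),'F along/lat/z',(st['ft_force'][:2]@d(H_[i])).round(1),(st['ft_force'][:2]@n).round(1),st['ft_force'][2].round(1),'w',st['width'].round(4))
    print('tilt (tool x)',T[:3,0],'L2',L_, 'pos',p)
    step=float(sys.argv[1]) if len(sys.argv)>1 else 4; N=int(sys.argv[2]) if len(sys.argv)>2 else 6
    z=float(sys.argv[3]) if len(sys.argv)>3 else .118
    q=p.copy();hh=h
    for k in range(N):
        sk=s+(k+1)*step/1e3
        tgt=np.array([np.interp(sk,S_,P_[:,0]),np.interp(sk,S_,P_[:,1]),z]);ht=np.interp(sk,S_,H_)
        R_=R.from_rotvec([0,0,hh-h]).as_matrix()@T[:3,:3]
        print('row cm',((R_.T@(tgt-q))*100).round(2),'spin',np.degrees(-(ht-hh)).round(2),'s',round(sk*1e3,1))
        q=tgt;hh=ht
E
python3 path.py 0.01 1 .115
```

```text
time: 3.22
ee_pos: [0.4776, 0.0792, 0.1443]
eef_rot: [-0.524, -0.474, 0.525, -0.474]
ft_force: [0.1, -0.8, 0.4]
width: 0.087Traceback (most recent call last):
  File "path.py", line 26, in <module>
    print('t',round(st['time'],2),'s mm',round(s*1e3,1),'lat mm',((p[:2]-P_[i])@n*1e3).round(2),'z',p[2].round(4),'head',np.degrees(h).round(2),'want',np.degrees(H_[i]).round(2),'F along/lat/z',(st['ft_force'][:2]@d(H_[i])).round(1),(st['ft_force'][:2]@n).round(1),st['ft_force'][2].round(1),'w',st['width'].round(4))
                                                                                                                                                                                                                                                                                                        ^^^^^^^^^^^^^^^^^
AttributeError: 'float' object has no attribute 'round'
```

```bash
sed -i "s/'w',st\['width'\].round(4)/'w',round(st['width'],4)/" path.py; python3 path.py 0.01 1 .115
python3 - <<'E'
from h import *
from path import *
st=r.read_state();T=pose(st)
s,im=shot('scene','sc2');cv2.imwrite('pics/sc2z.png',cv2.resize(im[100:220,190:310,::-1],None,fx=4,fy=4,interpolation=cv2.INTER_CUBIC))
print(T[:3,:3].T@(np.array([.4755,.085,.115])-T[:3,3])*100)
E
```

```text
t 3.23 s mm 52.0 lat mm 2.3 z 0.1443 head -5.76 want -4.8 F along/lat/z 0.7 0.2 0.4 w 0.087
tilt (tool x) [-0.0022 -0.0012 -1.    ] L2 0.10922685786151783 pos [0.4776 0.0792 0.1443]
row cm [ 2.93 -0.22  0.01] spin -0.96 s 52.0
[ 2.9263 -0.262  -0.5587]
```

View pics/sc2z.png

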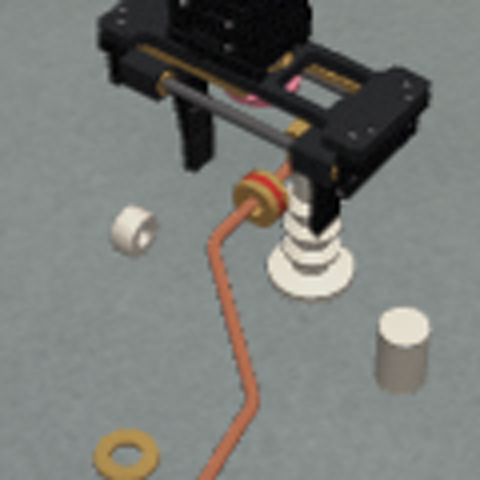

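The middle leg comes out at 109.2 mm against 110 given, which is a good check. The fingers straddle the collar, so I'll descend.

```bash
python3 -m inch '[{"translation":[0.8,-0.26,-0.56],"spin":-1},{"translation":[1.2,0,0],"spin":0},{"translation":[0.9,0,0],"spin":0},{"translation":[0,0,0],"spin":0}]' 0 8;python3 path.py 0.01 1 .115
python3 - <<'E'
from h import *
st=r.read_state();T=pose(st)
print(T[:3,:3].T@(np.array([.4755,.085,.115])-T[:3,3])*100)
E
```

```text
time: 3.78
ee_pos: [0.4775, 0.0852, 0.1162]
eef_rot: [0.521, 0.478, -0.52, 0.479]
ft_force: [0.1, 0.2, -0.1]
width: 0.0869
t 3.77 s mm 46.0 lat mm 1.73 z 0.1162 head -4.75 want -4.8 F along/lat/z -0.2 0.1 -0.1 w 0.0869
tilt (tool x) [ 0.0022 -0.0004 -1.    ] L2 0.10922685786151783 pos [0.4775 0.0852 0.1162]
row cm [ 0.12 -0.17  0.01] spin 0.05 s 46.0
[ 0.1243 -0.2022  0.0382]
```

```bash
python3 -m inch '[{"translation":[0.1,-0.2,0],"spin":0},{"translation":[0,0,0],"spin":0}]' 0 8;python3 path.py 0.01 1 .115; python3 -m inch '[{"translation":[0,0,0],"spin":0},{"translation":[0,0,0],"spin":0},{"translation":[0,0,0],"spin":0},{"translation":[0,0,0],"spin":0}]' 1 8; python3 path.py 0.01 1 .118
```

```text
time: 4.03
ee_pos: [0.4756, 0.0854, 0.1155]
eef_rot: [0.521, 0.478, -0.52, 0.48]
ft_force: [0.6, 0.8, 0.4]
width: 0.087
t 4.03 s mm 46.0 lat mm -0.2 z 0.1155 head -4.75 want -4.8 F along/lat/z -0.8 0.6 0.4 w 0.087
tilt (tool x) [ 0.0027 -0.0003 -1.    ] L2 0.10922685786151783 pos [0.4756 0.0854 0.1155]
row cm [0.05 0.02 0.01] spin 0.05 s 46.0
time: 4.53
ee_pos: [0.476, 0.0855, 0.1161]
eef_rot: [0.521, 0.478, -0.519, 0.48]
ft_force: [0.3, -0.1, 0.3]
width: 0.0551
t 4.53 s mm 46.0 lat mm 0.16 z 0.1161 head -4.75 want -4.8 F along/lat/z 0.1 0.3 0.3 w 0.0551
tilt (tool x) [ 0.0037 -0.0001 -1.    ] L2 0.10922685786151783 pos [0.476  0.0855 0.1161]
row cm [-0.19 -0.01  0.02] spin 0.05 s 46.0
```

```bash
python3 -m inch '[{"translation":[0,0,0],"spin":0},{"translation":[0,0,0],"spin":0},{"translation":[0,0,0],"spin":0},{"translation":[0,0,0],"spin":0},{"translation":[0,0,0],"spin":0}]' 1 8; python3 path.py 0.01 1 .1185
python3 - <<'E'
from h import *
for n in('scene','side'):
    s,im=shot(n,n+'g')
im=cv2.imread('pics/sceneg.png')[100:200,200:320];im2=cv2.imread('pics/sideg.png')[150:250,200:320]
cv2.imwrite('pics/g.png',cv2.resize(np.vstack([im,im2]),None,fx=3,fy=3,interpolation=cv2.INTER_CUBIC))
E
```

```text
time: 5.15
ee_pos: [0.4759, 0.0855, 0.116]
eef_rot: [0.521, 0.478, -0.519, 0.48]
ft_force: [-0.3, 0.5, 0.1]
width: 0.0324
t 5.15 s mm 46.0 lat mm 0.09 z 0.116 head -4.75 want -4.8 F along/lat/z -0.5 -0.3 0.1 w 0.0324
tilt (tool x) [ 0.0035 -0.0002 -1.    ] L2 0.10922685786151783 pos [0.4759 0.0855 0.116 ]
row cm [-0.25 -0.01  0.02] spin 0.05 s 46.0
```

View pics/g.png

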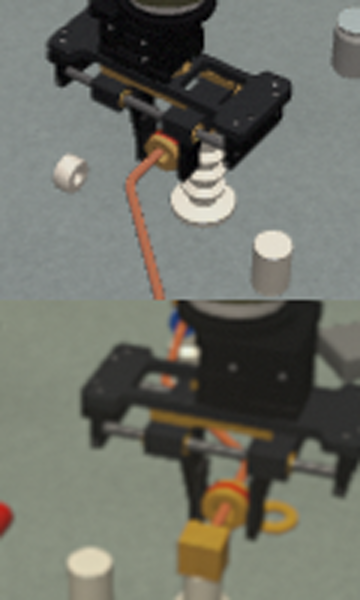

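Collar held (width 32–33 mm). Lift about 2.5–3 mm to centre it, and check the force.

```bash
python3 -m inch '[{"translation":[-0.2,0,0],"spin":0},{"translation":[-0.1,0,0],"spin":0},{"translation":[0,0,0],"spin":0}]' 1 8; python3 path.py 4 4 .119
```

```text
time: 5.62
ee_pos: [0.4757, 0.0854, 0.119]
eef_rot: [0.521, 0.478, -0.52, 0.48]
ft_force: [0.3, -0.2, -1.0]
width: 0.0328
t 5.62 s mm 46.0 lat mm -0.14 z 0.119 head -4.76 want -4.8 F along/lat/z 0.1 0.3 -1.0 w 0.0328
tilt (tool x) [ 0.003  -0.0003 -1.    ] L2 0.10922685786151783 pos [0.4757 0.0854 0.119 ]
row cm [-0.    0.01  0.41] spin 0.04 s 50.0
row cm [ 0.  -0.   0.4] spin -0.0 s 54.0
row cm [ 0.  -0.   0.4] spin -0.0 s 58.0
row cm [ 0.  -0.   0.4] spin -0.0 s 62.0
```

Fz is −1.0 N, which is the collar's weight alone, so it hangs free of the rod. Start sliding.

```bash
python3 -m inch '[{"translation":[0,0,0.4],"spin":0},{"translation":[0,0,0.4],"spin":0},{"translation":[0,0,0.4],"spin":0},{"translation":[0,0,0.4],"spin":0},{"translation":[0,0,0.4],"spin":0}]' 1 8; python3 path.py 4 6 .119
```

```text
time: 6.25
ee_pos: [0.4738, 0.0639, 0.1188]
eef_rot: [0.521, 0.478, -0.52, 0.48]
ft_force: [-0.8, -0.6, -1.7]
width: 0.0325
t 6.25 s mm 68.0 lat mm -0.23 z 0.1188 head -4.76 want -4.8 F along/lat/z 0.7 -0.7 -1.7 w 0.0325
tilt (tool x) [ 0.0027 -0.0005 -1.    ] L2 0.10922685786151783 pos [0.4738 0.0639 0.1188]
row cm [-0.02  0.02  0.45] spin 0.04 s 72.0
row cm [ 0.  -0.   0.4] spin -0.0 s 76.0
row cm [ 0.  -0.   0.4] spin -0.0 s 80.0
row cm [ 0.  -0.   0.4] spin -0.0 s 84.0
row cm [ 0.  -0.   0.4] spin -0.0 s 88.0
row cm [0.   0.02 0.4 ] spin -7.0 s 92.0
```

```bash
python3 - <<'E'
t=open('path.py').read()
t=t.replace("S_,P_,H_,L_=build()\n","""S0,P0,H0,L_=build()
S_=np.arange(.01,S0[-1]-.01,.0005)
w=np.linspace(-.009,.009,19)
g=lambda A:np.mean([np.interp(S_+k,S0,A) for k in w],axis=0)
P_=np.c_[g(P0[:,0]),g(P0[:,1])];H_=g(H0) # averaged over the collar's length
""")
open('path.py','w').write(t)
E
python3 path.py 3.5 10 .119
```

```text
t 6.25 s mm 67.5 lat mm -0.23 z 0.1188 head -4.76 want -4.8 F along/lat/z 0.7 -0.7 -1.7 w 0.0325
tilt (tool x) [ 0.0027 -0.0005 -1.    ] L2 0.10922685786151783 pos [0.4738 0.0639 0.1188]
row cm [-0.02  0.02  0.35] spin 0.04 s 71.0
row cm [ 0.   -0.    0.35] spin -0.0 s 74.5
row cm [ 0.   -0.    0.35] spin -0.0 s 78.0
row cm [0.   0.   0.35] spin -0.25 s 81.5
row cm [0.   0.   0.35] spin -1.59 s 85.0
row cm [0.   0.01 0.35] spin -3.1 s 88.5
row cm [0.   0.01 0.35] spin -4.55 s 92.0
row cm [0.   0.02 0.34] spin -6.05 s 95.5
row cm [0.   0.02 0.34] spin -7.5 s 99.0
row cm [0.   0.02 0.34] spin -7.72 s 102.5
```

```bash
python3 -m inch '[{"translation":[0,0.02,0.35],"spin":0},{"translation":[0,0,0.35],"spin":0},{"translation":[0,0,0.35],"spin":0},{"translation":[0,0,0.35],"spin":-0.3},{"translation":[0,0,0.3],"spin":-1.5}]' 1 8; python3 path.py 2.5 8 .119
```

```text
time: 6.88
ee_pos: [0.4725, 0.0457, 0.1189]
eef_rot: [0.513, 0.487, -0.512, 0.488]
ft_force: [0.2, 0.3, -1.2]
width: 0.0326
t 6.88 s mm 86.0 lat mm -0.06 z 0.1189 head -2.87 want -2.22 F along/lat/z -0.3 0.2 -1.2 w 0.0326
tilt (tool x) [ 0.0028 -0.0005 -1.    ] L2 0.10922685786151783 pos [0.4725 0.0457 0.1189]
row cm [-0.01  0.01  0.27] spin -3.01 s 88.5
row cm [0.   0.01 0.25] spin -3.1 s 91.0
row cm [0.   0.01 0.25] spin -3.87 s 93.5
row cm [0.   0.01 0.24] spin -4.6 s 96.0
row cm [0.   0.01 0.24] spin -5.38 s 98.5
row cm [0.   0.01 0.24] spin -5.7 s 101.0
row cm [0.   0.01 0.24] spin -5.13 s 103.5
row cm [0.   0.01 0.25] spin -4.38 s 106.0
```

```bash
python3 -m inch '[{"translation":[0,0.01,0.25],"spin":-3},{"translation":[0,0.01,0.25],"spin":-3.1},{"translation":[0,0.01,0.25],"spin":-3.9}]' 1 8; python3 path.py 2.5 6 .119
```

```text
time: 7.25
ee_pos: [0.4728, 0.0376, 0.1189]
eef_rot: [0.466, 0.531, -0.465, 0.533]
ft_force: [-0.1, -0.2, -1.0]
width: 0.0326
t 7.25 s mm 94.0 lat mm -0.06 z 0.1189 head 7.63 want 7.96 F along/lat/z 0.2 -0.1 -1.0 w 0.0326
tilt (tool x) [ 0.0028 -0.0005 -1.    ] L2 0.10922685786151783 pos [0.4728 0.0376 0.1189]
row cm [-0.01  0.02  0.25] spin -5.11 s 96.5
row cm [0.   0.01 0.24] spin -5.5 s 99.0
row cm [0.   0.01 0.24] spin -5.64 s 101.5
row cm [0.   0.01 0.24] spin -4.98 s 104.0
row cm [0.   0.01 0.25] spin -4.22 s 106.5
row cm [0.   0.01 0.25] spin -3.47 s 109.0
```

```bash
python3 -m inch '[{"translation":[0,0.02,0.25],"spin":-5.1},{"translation":[0,0.01,0.24],"spin":-5.5},{"translation":[0,0.01,0.24],"spin":-5.6}]' 1 8; python3 path.py 2.5 6 .119
```

```text
time: 7.62
ee_pos: [0.4748, 0.0302, 0.1189]
eef_rot: [0.383, 0.594, -0.382, 0.596]
ft_force: [0.2, 0.1, -1.0]
width: 0.0326
t 7.62 s mm 102.0 lat mm -0.13 z 0.1189 head 24.57 want 24.94 F along/lat/z 0.0 0.3 -1.0 w 0.0326
tilt (tool x) [ 0.0028 -0.0004 -1.    ] L2 0.10922685786151783 pos [0.4748 0.0302 0.1189]
row cm [-0.01  0.03  0.26] spin -5.2 s 104.5
row cm [0.   0.01 0.25] spin -4.07 s 107.0
row cm [0.   0.01 0.25] spin -3.32 s 109.5
row cm [0.   0.01 0.25] spin -2.57 s 112.0
row cm [0.   0.   0.25] spin -1.81 s 114.5
row cm [0.   0.   0.25] spin -1.06 s 117.0
```

```bash
python3 -m inch '[{"translation":[0,0.03,0.26],"spin":-5.2},{"translation":[0,0.01,0.25],"spin":-4.1},{"translation":[0,0.01,0.25],"spin":-3.3},{"translation":[0,0.01,0.25],"spin":-2.6},{"translation":[0,0,0.25],"spin":-1.8}]' 1 8; python3 path.py 4 8 .119
```

```text
time: 8.25
ee_pos: [0.4824, 0.0191, 0.1189]
eef_rot: [0.285, 0.646, -0.284, 0.648]
ft_force: [-0.5, -0.2, -0.9]
width: 0.0325
t 8.25 s mm 115.5 lat mm -0.35 z 0.1189 head 42.55 want 42.05 F along/lat/z -0.2 -0.5 -0.9 w 0.0325
tilt (tool x) [ 0.0027 -0.0004 -1.    ] L2 0.10922685786151783 pos [0.4824 0.0191 0.1189]
row cm [-0.01  0.04  0.42] spin -0.35 s 119.5
row cm [ 0.  -0.   0.4] spin -0.0 s 123.5
row cm [ 0.  -0.   0.4] spin -0.0 s 127.5
row cm [ 0.  -0.   0.4] spin -0.0 s 131.5
row cm [ 0.  -0.   0.4] spin -0.0 s 135.5
row cm [ 0.  -0.   0.4] spin -0.0 s 139.5
row cm [ 0.  -0.   0.4] spin -0.0 s 143.5
row cm [ 0.  -0.   0.4] spin -0.0 s 147.5
```

First bend passed with no contact. Along the middle leg now, up to s≈180 in two calls.

```bash
python3 -m inch '[{"translation":[0,0.04,0.4],"spin":-0.4},{"translation":[0,0,0.4],"spin":0},{"translation":[0,0,0.4],"spin":0},{"translation":[0,0,0.4],"spin":0},{"translation":[0,0,0.4],"spin":0},{"translation":[0,0,0.4],"spin":0},{"translation":[0,0,0.4],"spin":0},{"translation":[0,0,0.4],"spin":0}]' 1 8; python3 path.py 4 4 .119
python3 - <<'E'
from h import *
for n in('scene','side'):
    s,im=shot(n,n+'m')
im=cv2.imread('pics/scenem.png')[120:270,190:320];im2=cv2.imread('pics/sidem.png')[130:280,200:330]
cv2.imwrite('pics/m.png',cv2.resize(np.hstack([im,im2]),None,fx=3,fy=3,interpolation=cv2.INTER_CUBIC))
E
```

```text
time: 9.25
ee_pos: [0.5059, -0.0058, 0.1189]
eef_rot: [0.282, 0.647, -0.282, 0.649]
ft_force: [-0.4, 0.0, -2.0]
width: 0.0323
t 9.25 s mm 149.5 lat mm 0.01 z 0.1189 head 42.98 want 42.9 F along/lat/z -0.3 -0.3 -2.0 w 0.0323
tilt (tool x) [ 0.0026 -0.0004 -1.    ] L2 0.10922685786151783 pos [ 0.5059 -0.0058  0.1189]
row cm [-0.01 -0.    0.39] spin 0.08 s 153.5
row cm [ 0.  -0.   0.4] spin -0.0 s 157.5
row cm [ 0.  -0.   0.4] spin -0.0 s 161.5
row cm [ 0.  -0.   0.4] spin -0.0 s 165.5
```

View pics/m.png

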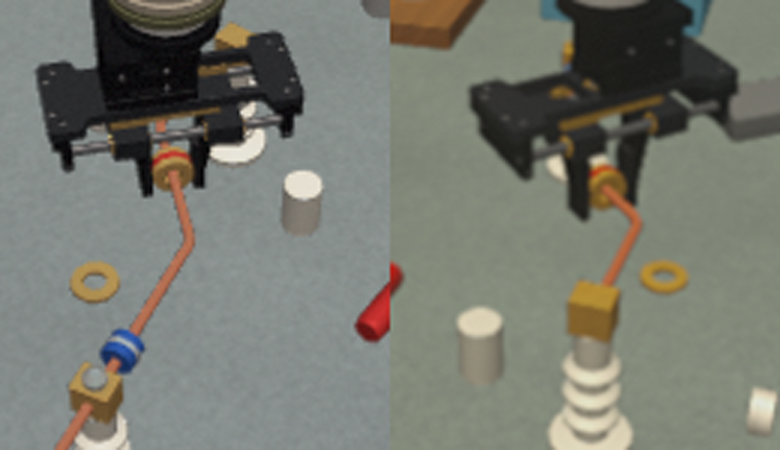

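The collar is on the middle leg between the fingers, and the rod runs through its bore. Continuing.

```bash
python3 -m inch '[{"translation":[0,0,0.4],"spin":0},{"translation":[0,0,0.4],"spin":0},{"translation":[0,0,0.4],"spin":0},{"translation":[0,0,0.4],"spin":0},{"translation":[0,0,0.4],"spin":0},{"translation":[0,0,0.4],"spin":0},{"translation":[0,0,0.4],"spin":0}]' 1 8; python3 path.py 4 7 .119
```

```text
time: 10.22
ee_pos: [0.5263, -0.0276, 0.1189]
eef_rot: [0.282, 0.647, -0.282, 0.649]
ft_force: [0.8, -0.6, -2.1]
width: 0.0326
t 10.22 s mm 179.5 lat mm 0.06 z 0.1189 head 42.98 want 42.9 F along/lat/z 1.0 0.2 -2.1 w 0.0326
tilt (tool x) [ 0.0027 -0.0004 -1.    ] L2 0.10922685786151783 pos [ 0.5263 -0.0276  0.1189]
row cm [-0.   -0.01  0.41] spin 0.08 s 183.5
row cm [ 0.  -0.   0.4] spin -0.0 s 187.5
row cm [ 0.  -0.   0.4] spin -0.0 s 191.5
row cm [ 0.  -0.   0.4] spin -0.0 s 195.5
row cm [ 0.  -0.   0.4] spin -0.0 s 199.5
row cm [ 0.  -0.   0.4] spin -0.0 s 203.5
row cm [ 0.  -0.   0.4] spin -0.0 s 207.5
```

```bash
python3 -m inch '[{"translation":[0.03,0,0.4],"spin":0},{"translation":[0,0,0.4],"spin":0},{"translation":[0,0,0.4],"spin":0},{"translation":[0,0,0.4],"spin":0},{"translation":[0,0,0.4],"spin":0},{"translation":[0,0,0.4],"spin":0}]' 1 8; python3 path.py 3 10 .1187
```

```text
time: 10.98
ee_pos: [0.5438, -0.0464, 0.1186]
eef_rot: [0.282, 0.648, -0.282, 0.649]
ft_force: [-0.3, -0.9, -0.9]
width: 0.0326
t 10.97 s mm 205.0 lat mm 0.1 z 0.1186 head 42.98 want 42.9 F along/lat/z 0.5 -0.8 -0.9 w 0.0326
tilt (tool x) [ 0.0026 -0.0004 -1.    ] L2 0.10922685786151783 pos [ 0.5438 -0.0464  0.1186]
row cm [-0.01 -0.01  0.29] spin 0.08 s 208.0
row cm [0.  0.  0.3] spin 0.12 s 211.0
row cm [ 0.  -0.   0.3] spin 1.08 s 214.0
row cm [ 0.  -0.   0.3] spin 2.17 s 217.0
row cm [ 0.   -0.01  0.3 ] spin 3.25 s 220.0
row cm [ 0.   -0.01  0.3 ] spin 4.34 s 223.0
row cm [ 0.   -0.01  0.29] spin 5.42 s 226.0
row cm [ 0.   -0.01  0.29] spin 5.88 s 229.0
row cm [ 0.   -0.01  0.29] spin 5.16 s 232.0
row cm [ 0.   -0.01  0.3 ] spin 4.08 s 235.0
```

```bash
python3 -m inch '[{"translation":[0,0,0.3],"spin":0},{"translation":[0,0,0.3],"spin":0.2},{"translation":[0,0,0.3],"spin":1.1},{"translation":[0,0,0.3],"spin":2.2},{"translation":[0,-0.01,0.3],"spin":3.2}]' 1 8; python3 path.py 2.5 6 .1187
```

```text
time: 11.6
ee_pos: [0.5544, -0.0584, 0.1186]
eef_rot: [0.322, 0.629, -0.321, 0.631]
ft_force: [-0.6, -0.3, -1.8]
width: 0.0327
t 11.6 s mm 221.0 lat mm 0.18 z 0.1186 head 35.88 want 34.96 F along/lat/z -0.1 -0.7 -1.8 w 0.0327
tilt (tool x) [ 0.0025 -0.0004 -1.    ] L2 0.10922685786151783 pos [ 0.5544 -0.0584  0.1186]
row cm [-0.01 -0.03  0.22] spin 4.77 s 223.5
row cm [ 0.   -0.01  0.24] spin 4.58 s 226.0
row cm [ 0.   -0.01  0.24] spin 4.92 s 228.5
row cm [ 0.   -0.01  0.24] spin 4.53 s 231.0
row cm [ 0.   -0.01  0.25] spin 3.78 s 233.5
row cm [ 0.   -0.01  0.25] spin 3.02 s 236.0
```

```bash
python3 -m inch '[{"translation":[0,-0.03,0.22],"spin":4.8},{"translation":[0,-0.01,0.24],"spin":4.6},{"translation":[0,-0.01,0.24],"spin":4.9}]' 1 8; python3 path.py 2.5 6 .1187
```

```text
time: 11.98
ee_pos: [0.5579, -0.0651, 0.1186]
eef_rot: [0.402, 0.581, -0.401, 0.583]
ft_force: [0.3, 0.2, -1.7]
width: 0.0325
t 11.97 s mm 229.0 lat mm 0.08 z 0.1186 head 20.83 want 20.64 F along/lat/z -0.1 0.3 -1.7 w 0.0325
tilt (tool x) [ 0.0025 -0.0003 -1.    ] L2 0.10922685786151783 pos [ 0.5579 -0.0651  0.1186]
row cm [-0.01 -0.02  0.25] spin 4.56 s 231.5
row cm [ 0.   -0.01  0.25] spin 3.62 s 234.0
row cm [ 0.   -0.01  0.25] spin 2.87 s 236.5
row cm [ 0.   -0.    0.25] spin 2.12 s 239.0
row cm [ 0.   -0.    0.25] spin 1.36 s 241.5
row cm [ 0.   -0.    0.25] spin 0.61 s 244.0
```

```bash
python3 -m inch '[{"translation":[0,-0.02,0.25],"spin":4.6},{"translation":[0,-0.01,0.25],"spin":3.6},{"translation":[0,-0.01,0.25],"spin":2.9},{"translation":[0,0,0.25],"spin":2.1},{"translation":[0,0,0.25],"spin":1.4},{"translation":[0,0,0.25],"spin":0.6}]' 1 8; python3 path.py 4 4 .1187
python3 - <<'E'
from h import *
from path import S_,P_
# sleeve & terminal s: nut centre and the sleeve near face along path
import pickle
S1=pickle.load(open('s1.pkl','rb'))
for px,z in [((271,153),.145),((266,96),.130),((266,106),.133),((266,117),.130)]:
    p=onz('wrist',[px],z,S1)[0]; print(px,p,'s',S_[np.argmin(np.linalg.norm(P_-p[:2],axis=1))])
E
```

```text
time: 12.72
ee_pos: [0.561, -0.0806, 0.1186]
eef_rot: [0.48, 0.519, -0.479, 0.521]
ft_force: [0.7, 0.2, -0.7]
width: 0.0326
t 12.72 s mm 245.0 lat mm 0.23 z 0.1186 head 4.63 want 5.65 F along/lat/z -0.1 0.7 -0.7 w 0.0326
tilt (tool x) [ 0.0024 -0.0004 -1.    ] L2 0.10922685786151783 pos [ 0.561  -0.0806  0.1186]
row cm [-0.01 -0.02  0.42] spin -1.02 s 249.0
row cm [ 0.  -0.   0.4] spin -0.0 s 253.0
row cm [ 0.  -0.   0.4] spin -0.0 s 257.0
row cm [ 0.  -0.   0.4] spin -0.0 s 261.0
(271, 153) [ 0.5734 -0.2109  0.145 ] s 0.37550000000000033
(266, 96) [ 0.5692 -0.1656  0.13  ] s 0.3300000000000003
(266, 106) [ 0.5692 -0.1736  0.133 ] s 0.3380000000000003
(266, 117) [ 0.5694 -0.1825  0.13  ] s 0.3470000000000003
```

Both bends are done. The terminal is at s≈375 mm, i.e. 140 mm along the last leg, inside the 125–155 mm given. I expect sleeve contact at s≈317 mm and home at s≈334 mm.

```bash
python3 -m inch '[{"translation":[0,-0.02,0.4],"spin":-1},{"translation":[0,0,0.4],"spin":0},{"translation":[0,0,0.4],"spin":0},{"translation":[0,0,0.4],"spin":0},{"translation":[0,0,0.4],"spin":0},{"translation":[0,0,0.4],"spin":0},{"translation":[0,0,0.4],"spin":0}]' 1 8; python3 path.py 4 7 .1187
```

```text
time: 13.6
ee_pos: [0.5636, -0.1106, 0.1186]
eef_rot: [0.475, 0.524, -0.474, 0.525]
ft_force: [-0.1, 0.9, -1.9]
width: 0.0328
t 13.6 s mm 275.0 lat mm -0.1 z 0.1186 head 5.73 want 5.65 F along/lat/z -0.9 -0.0 -1.9 w 0.0328
tilt (tool x) [ 0.0023 -0.0005 -1.    ] L2 0.10922685786151783 pos [ 0.5636 -0.1106  0.1186]
row cm [-0.01  0.01  0.4 ] spin 0.08 s 279.0
row cm [ 0.  -0.   0.4] spin -0.0 s 283.0
row cm [ 0.  -0.   0.4] spin -0.0 s 287.0
row cm [ 0.  -0.   0.4] spin -0.0 s 291.0
row cm [ 0.  -0.   0.4] spin -0.0 s 295.0
row cm [ 0.  -0.   0.4] spin -0.0 s 299.0
row cm [ 0.  -0.   0.4] spin -0.0 s 303.0
```

```bash
python3 -m inch '[{"translation":[0,0.01,0.4],"spin":0},{"translation":[0,0,0.4],"spin":0},{"translation":[0,0,0.4],"spin":0},{"translation":[0,0,0.4],"spin":0},{"translation":[0,0,0.4],"spin":0},{"translation":[0,0,0.4],"spin":0},{"translation":[0,0,0.3],"spin":0}]' 1 8; python3 path.py 2 2 .1187
python3 -m inch '[{"translation":[0,0,0.2],"spin":0},{"translation":[0,0,0.2],"spin":0}]' 1 8; python3 path.py 2 2 .1187
```

```text
time: 14.48
ee_pos: [0.5667, -0.1394, 0.1186]
eef_rot: [0.475, 0.524, -0.474, 0.525]
ft_force: [0.3, -1.2, -1.0]
width: 0.0326
t 14.47 s mm 304.0 lat mm 0.09 z 0.1186 head 5.73 want 5.65 F along/lat/z 1.2 0.1 -1.0 w 0.0326
tilt (tool x) [ 0.0024 -0.0004 -1.    ] L2 0.10922685786151783 pos [ 0.5667 -0.1394  0.1186]
row cm [-0.01 -0.01  0.2 ] spin 0.08 s 306.0
row cm [ 0.  -0.   0.2] spin -0.0 s 308.0
time: 14.72
ee_pos: [0.5671, -0.1437, 0.1186]
eef_rot: [0.475, 0.524, -0.474, 0.525]
ft_force: [-0.3, -0.5, -1.9]
width: 0.0322
t 14.72 s mm 308.5 lat mm 0.04 z 0.1186 head 5.72 want 5.65 F along/lat/z 0.5 -0.3 -1.9 w 0.0322
tilt (tool x) [ 0.0023 -0.0004 -1.    ] L2 0.10922685786151783 pos [ 0.5671 -0.1437  0.1186]
row cm [-0.01 -0.    0.22] spin 0.07 s 310.5
row cm [ 0.  -0.   0.2] spin -0.0 s 312.5
```

```bash
for i in 1 ; do python3 -m inch '[{"translation":[0,0,0.2],"spin":0},{"translation":[0,0,0.2],"spin":0},{"translation":[0,0,0.15],"spin":0}]' 1 8; python3 path.py 2 1 .1187; done; python3 -m inch '[{"translation":[0,0,0.15],"spin":0},{"translation":[0,0,0.15],"spin":0}]' 1 8; python3 path.py 2 1 .1187
```

```text
time: 15.1
ee_pos: [0.5677, -0.1494, 0.1186]
eef_rot: [0.475, 0.524, -0.474, 0.525]
ft_force: [-0.9, -0.0, -1.7]
width: 0.0323
t 15.1 s mm 314.0 lat mm 0.1 z 0.1186 head 5.74 want 5.65 F along/lat/z -0.1 -0.9 -1.7 w 0.0323
tilt (tool x) [ 0.0023 -0.0004 -1.    ] L2 0.10922685786151783 pos [ 0.5677 -0.1494  0.1186]
row cm [-0.01 -0.01  0.2 ] spin 0.09 s 316.0
time: 15.35
ee_pos: [0.568, -0.1526, 0.1186]
eef_rot: [0.475, 0.524, -0.474, 0.525]
ft_force: [-0.1, -1.6, -1.4]
width: 0.0326
t 15.35 s mm 317.0 lat mm 0.08 z 0.1186 head 5.74 want 5.65 F along/lat/z 1.6 -0.2 -1.4 w 0.0326
tilt (tool x) [ 0.0023 -0.0004 -1.    ] L2 0.10922685786151783 pos [ 0.568  -0.1526  0.1186]
row cm [-0.01 -0.01  0.18] spin 0.09 s 319.0
```

```bash
python3 -m inch '[{"translation":[0,0,0.15],"spin":0},{"translation":[0,0,0.15],"spin":0}]' 1 8; python3 path.py 2 1 .1187;  python3 -m inch '[{"translation":[0,0,0.15],"spin":0},{"translation":[0,0,0.15],"spin":0}]' 1 8; python3 path.py 2 1 .1187
```

```text
time: 15.6
ee_pos: [0.5682, -0.154, 0.1185]
eef_rot: [0.475, 0.525, -0.473, 0.525]
ft_force: [-3.2, 4.1, 1.3]
width: 0.0325
t 15.6 s mm 318.5 lat mm 0.16 z 0.1185 head 5.81 want 5.65 F along/lat/z -4.4 -2.8 1.3 w 0.0325
tilt (tool x) [ 0.0015  0.0018 -1.    ] L2 0.10922685786151783 pos [ 0.5682 -0.154   0.1185]
row cm [-0.02 -0.02  0.19] spin 0.16 s 320.5
time: 15.85
ee_pos: [0.5684, -0.1562, 0.1185]
eef_rot: [0.475, 0.525, -0.473, 0.524]
ft_force: [-1.4, 3.2, 1.2]
width: 0.0323
t 15.85 s mm 321.0 lat mm 0.15 z 0.1185 head 5.86 want 5.65 F along/lat/z -3.3 -1.1 1.2 w 0.0323
tilt (tool x) [ 0.0009  0.0028 -1.    ] L2 0.10922685786151783 pos [ 0.5684 -0.1562  0.1185]
row cm [-0.02 -0.02  0.22] spin 0.21 s 323.0
```

```bash
python3 -m inch '[{"translation":[0,0,0.15],"spin":0},{"translation":[0,0,0.15],"spin":0}]' 1 8; python3 path.py 2 1 .1187
python3 - <<'E'
from h import *
for n in('scene','side'):
    s,im=shot(n,n+'e')
im=cv2.imread('pics/scenee.png')[180:300,170:300];im2=cv2.imread('pics/sidee.png')[110:230,200:330]
cv2.imwrite('pics/e.png',cv2.resize(np.hstack([im,im2]),None,fx=3,fy=3,interpolation=cv2.INTER_CUBIC))
E
```

```text
time: 16.1
ee_pos: [0.5687, -0.1591, 0.1185]
eef_rot: [0.475, 0.525, -0.473, 0.524]
ft_force: [-2.3, 4.8, 0.3]
width: 0.0325
t 16.1 s mm 323.5 lat mm 0.16 z 0.1185 head 5.87 want 5.65 F along/lat/z -5.0 -1.8 0.3 w 0.0325
tilt (tool x) [ 0.0007  0.0031 -1.    ] L2 0.10922685786151783 pos [ 0.5687 -0.1591  0.1185]
row cm [-0.02 -0.02  0.18] spin 0.22 s 325.5
```

View pics/e.png

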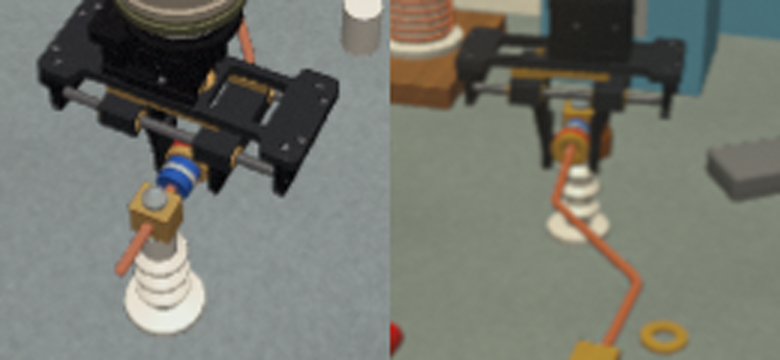

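Contact came at s≈318 as predicted. The sleeve is sliding ahead of the collar at about 4–5 N, and the scene crop shows the gap still open. Keep pushing gently.

```bash
python3 -m inch '[{"translation":[0,-0.02,0.15],"spin":0.2},{"translation":[0,0,0.15],"spin":0},{"translation":[0,0,0.15],"spin":0}]' 1 8; python3 path.py 2 1 .1187
```

```text
time: 16.58
ee_pos: [0.5692, -0.1639, 0.1185]
eef_rot: [0.476, 0.524, -0.474, 0.524]
ft_force: [-1.8, 4.2, 0.2]
width: 0.0322
t 16.57 s mm 328.5 lat mm 0.15 z 0.1185 head 5.66 want 5.65 F along/lat/z -4.3 -1.4 0.2 w 0.0322
tilt (tool x) [ 0.0012  0.003  -1.    ] L2 0.10922685786151783 pos [ 0.5692 -0.1639  0.1185]
row cm [-0.02 -0.01  0.19] spin 0.01 s 330.5
```

```bash
python3 -m inch '[{"translation":[0,0,0.15],"spin":0},{"translation":[0,0,0.12],"spin":0}]' 1 8; python3 path.py 2 1 .1187
```

```text
time: 16.82
ee_pos: [0.5695, -0.1669, 0.1185]
eef_rot: [0.476, 0.524, -0.474, 0.524]
ft_force: [-1.8, 3.3, 0.1]
width: 0.0325
t 16.82 s mm 331.5 lat mm 0.16 z 0.1185 head 5.65 want 5.65 F along/lat/z -3.5 -1.4 0.1 w 0.0325
tilt (tool x) [ 0.0013  0.0029 -1.    ] L2 0.10922685786151783 pos [ 0.5695 -0.1669  0.1185]
row cm [-0.02 -0.02  0.2 ] spin 0.0 s 333.5
```

```bash
python3 -m inch '[{"translation":[0,0,0.1],"spin":0}]' 1 8; python3 path.py 2 1 .1187|head -1;python3 -m inch '[{"translation":[0,0,0.07],"spin":0}]' 1 8; python3 path.py 2 1 .1187|head -1
```

```text
time: 16.95
ee_pos: [0.5696, -0.1679, 0.1185]
eef_rot: [0.476, 0.524, -0.474, 0.524]
ft_force: [-0.8, 4.3, 0.1]
width: 0.0324
t 16.95 s mm 332.5 lat mm 0.18 z 0.1185 head 5.66 want 5.65 F along/lat/z -4.4 -0.4 0.1 w 0.0324
time: 17.08
ee_pos: [0.5696, -0.1688, 0.1185]
eef_rot: [0.476, 0.524, -0.474, 0.524]
ft_force: [-1.1, 4.3, -0.1]
width: 0.0324
t 17.07 s mm 333.5 lat mm 0.15 z 0.1185 head 5.65 want 5.65 F along/lat/z -4.4 -0.7 -0.1 w 0.0324
```

```bash
for k in 1; do python3 -m inch '[{"translation":[0,0,0.07],"spin":0}]' 1 8|grep ee_; python3 path.py 2 1 .1187|head -1; done; python3 -m inch '[{"translation":[0,0,0.07],"spin":0}]' 1 8|grep ee_; python3 path.py 2 1 .1187|head -1
```

```text
ee_pos: [0.5697, -0.1695, 0.1185]
t 17.2 s mm 334.0 lat mm 0.17 z 0.1185 head 5.65 want 5.65 F along/lat/z -3.8 -0.6 0.9 w 0.0325
ee_pos: [0.5698, -0.1697, 0.1184]
t 17.32 s mm 334.5 lat mm 0.18 z 0.1184 head 5.67 want 5.65 F along/lat/z -7.5 -2.1 2.0 w 0.0325
```

The force jumped to 7.5 N at s=334.5 mm, which is the predicted home position. One more tiny push to confirm, plus a look.

```bash
python3 -m inch '[{"translation":[0,0,0.05],"spin":0}]' 1 8|grep ee_; python3 path.py 2 1 .1187|head -1
python3 - <<'E'
from h import *
for n in('scene','side'):
    s,im=shot(n,n+'f')
im=cv2.imread('pics/scenef.png')[200:280,190:270]
cv2.imwrite('pics/f.png',cv2.resize(im,None,fx=7,fy=7,interpolation=cv2.INTER_CUBIC))
E
```

```text
ee_pos: [0.5698, -0.1696, 0.1185]
t 17.45 s mm 334.5 lat mm 0.18 z 0.1185 head 5.69 want 5.65 F along/lat/z -6.3 -1.6 1.3 w 0.0325
```

View pics/f.png

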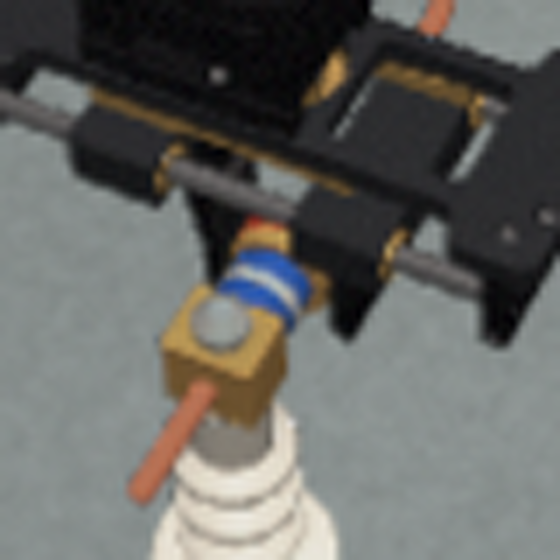

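The sleeve is home: no gap to the block, and motion stalled at 6–7 N. Lower the collar to hang on the rod, then open.

```bash
python3 -m inch '[{"translation":[0.1,0,0],"spin":0},{"translation":[0.1,0,0],"spin":0},{"translation":[0,0,0],"spin":0}]' 1 8; python3 path.py 2 1 .1187|head -1
```

```text
time: 17.92
ee_pos: [0.5701, -0.1696, 0.1166]
eef_rot: [0.476, 0.525, -0.473, 0.524]
ft_force: [-0.1, 3.9, -0.4]
width: 0.0326
t 17.93 s mm 334.5 lat mm 0.5 z 0.1166 head 5.71 want 5.65 F along/lat/z -3.9 0.3 -0.4 w 0.0326
```

```bash
python3 -m inch '[{"translation":[0.05,-0.03,0],"spin":0},{"translation":[0,0,0],"spin":0},{"translation":[0,0,0],"spin":0},{"translation":[0,0,0],"spin":0},{"translation":[0,0,0],"spin":0},{"translation":[0,0,0],"spin":0},{"translation":[0,0,0],"spin":0}]' 0 8; python3 path.py 2 1 .1187|head -1
python3 - <<'E'
from h import *
for n in('scene','side'):
    s,im=shot(n,n+'r')
im=cv2.imread('pics/scener.png')[200:280,190:270]
im2=cv2.imread('pics/sider.png')[110:190,225:305]
cv2.imwrite('pics/r.png',cv2.resize(np.hstack([im,im2]),None,fx=5,fy=5,interpolation=cv2.INTER_CUBIC))
E
```

```text
time: 18.8
ee_pos: [0.5698, -0.1728, 0.1164]
eef_rot: [0.476, 0.523, -0.474, 0.524]
ft_force: [-0.7, -1.0, 0.0]
width: 0.0858
t 18.8 s mm 337.5 lat mm -0.06 z 0.1164 head 5.56 want 5.65 F along/lat/z 0.9 -0.8 0.0 w 0.0858
```

View pics/r.png

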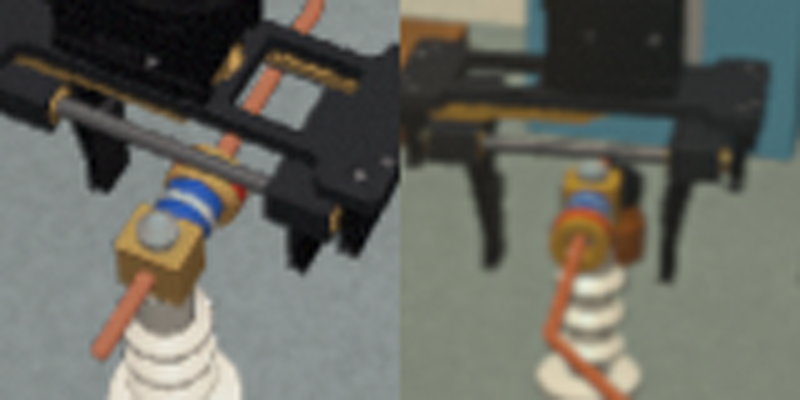

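Released; the collar sits against the sleeve. Retreat straight up and measure.

```bash
python3 -m inch '[{"translation":[-1,0,-0.3],"spin":0},{"translation":[-3,0,0],"spin":0},{"translation":[-4,0,0],"spin":0},{"translation":[-4,0,-1],"spin":0},{"translation":[0,0,-4],"spin":0},{"translation":[0,0,5],"spin":0},{"translation":[0,0,5],"spin":0},{"translation":[0,0,3],"spin":0},{"translation":[0,0,0],"spin":0},{"translation":[0,0,0],"spin":0}]' 0 8
python3 - <<'E'
from h import *
import pickle
s,im=shot('wrist','wf');pickle.dump(s,open('sf.pkl','wb'));print(s['ee_pos'],s['ft_force'],s['joint_vel'])
cv2.imwrite('pics/wfz.png',cv2.resize(im[60:220,180:340,::-1],None,fx=3.5,fy=3.5,interpolation=cv2.INTER_CUBIC))
s,im=shot('scene','scf')
cv2.imwrite('pics/scfz.png',cv2.resize(im[170:300,170:300,::-1],None,fx=4,fy=4,interpolation=cv2.INTER_CUBIC))
E
```

```text
time: 20.15
ee_pos: [0.5788, -0.2469, 0.248]
eef_rot: [0.476, 0.523, -0.471, 0.527]
ft_force: [-0.4, 0.6, 1.0]
width: 0.0868
[ 0.5788 -0.2469  0.248 ] [-0.361   0.6396  1.0312] [ 0.007  -0.0015  0.0085 -0.005   0.005   0.004   0.002 ]
```

View pics/wfz.png

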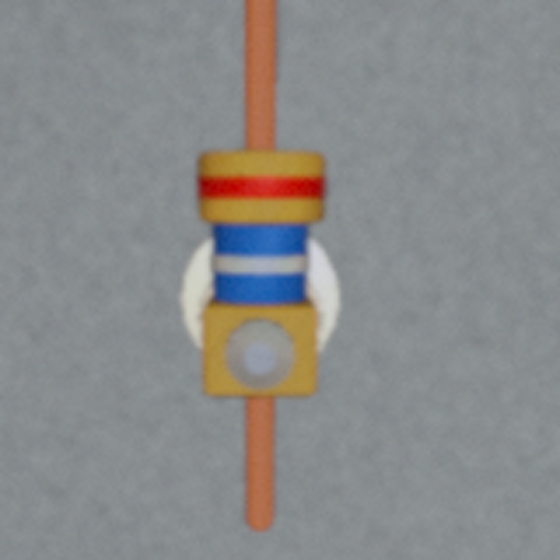

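View pics/scfz.png

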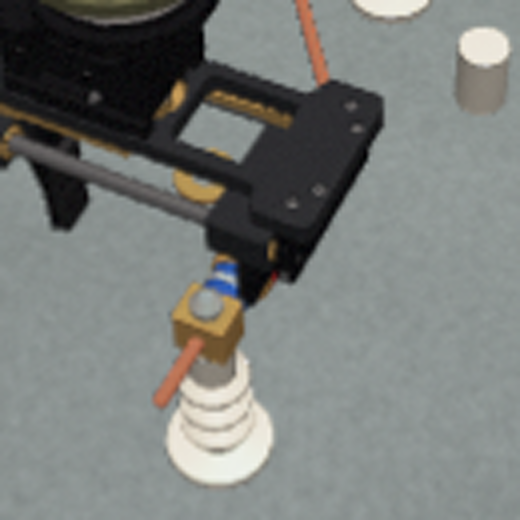

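The collar, sleeve and block sit in line with no gap visible. Check the distance number, then hand in.

Run:
```python
from h import *
import pickle
from bench import close_job
s=pickle.load(open('sf.pkl','rb'))
c=onz('wrist',[(254.3,113.4)],.134,s)[0];t=onz('wrist',[(254.3,160.9)],.145,s)[0];t2=onz('wrist',[(254.3,160)],.135,s)[0]
print(c,t,t2,np.linalg.norm((c-t)[:2]),np.linalg.norm((c-t2)[:2]))
```

```text
[ 0.57   -0.1714  0.134 ] [ 0.5739 -0.2109  0.145 ] [ 0.574  -0.2117  0.135 ] 0.03974212480415876 0.040543183362471445
```

```bash
python3 -c "
from bench import close_job;print(close_job())"
```

```text
the job is handed in; nothing more can be done
None
```

The collar is past both bends and resting against the sleeve, the sleeve is pushed home against the far terminal, and the job is handed in. No verdict was reported. It took about 20 s of the 56 s allowed.

- **Method:** I measured the bent rod from four wrist-camera views. The middle leg came out at 109.2 mm against the 110 mm given. I gripped the collar with 8 N, lifted it 3 mm to centre it in its play, and led it round both bends in small steps.
- **Forces:** On the way I read only the collar's weight and sensor noise, about 2 N at most. Pushing the sleeve took 4–5 N. At the stop it rose to 7.5 N, where motion stalled at the predicted position. These are readings taken between moves, so a brief peak between them would not show.
- **Last checks:**
  - The wrist picture shows no gap between collar, sleeve and terminal block.
  - The collar's centre measures about 40–40.5 mm from the terminal's centre. The nominal is 41 mm and the limit 46 mm, so it agrees within the camera calibration.
  - The gripper is open and well clear above.
- **Disagreements and gaps:**
  - The gripper width read 32.5 mm on the 34 mm collar.
  - When the fingers opened, the arm sprang about 3 mm forward. The pictures before and after show no effect.
  - I did not measure the other bench items separately at the end. The fingertips stayed above them, at about 98 mm.

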